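# Sweep the mounted specimens into the collecting pen

## Task

Gently sweep the three round mounted specimens (dark green, dark red and olive brown) across the worktop with the fingertips, through the open front of the blue collecting pen, until each lies flat and wholly on the yellow mat inside. Only push them along: do not pinch, lift or tip any of them, and leave the grey hexagonal slug and the other things round the work where they stand.

Things in the scene. Friction and masses are not known exactly. Their poses are not given: they have to be found in the camera images.
- pen_tray: Blue collecting pen, fixed: walls 22 mm high, 4 mm thick, on three sides of a yellow mat 120 mm deep, 150 mm wide, flush with the worktop. Origin: mat centre, worktop height. x points from the open front to the back wall, z up: inside x -60 (front edge of the mat) to +60 mm, y -75 to +75 mm. Low lugs outside the side walls.
- pen_tray_entry (a point): Middle of the pen's flared entry, at worktop height: two wings of the walls' height run from the front corners of the mat outwards to here, where the entry is 200 mm wide; 97 mm from the mat's centre. Axes as the pen's.
- tester_corner (a point): Near right corner, on the worktop, of the tall solid hardness testing machine that fills the left end of the worktop (from here away from the robot and to the left, taller than 0.5 m). Do not swing the arm through it.
- specimen_green: Round mounted specimen, dark green moulding with a bright metal inset in its flat top: 30 mm diameter, 18 mm tall, 20 to 40 g, standing on the worktop, polished face up. Origin: centre of its underside; z up. It slides freely on the worktop.
- specimen_red: Round mounted specimen, dark red moulding with a bright metal inset in its flat top: 30 mm diameter, 15 mm tall, 20 to 40 g, standing on the worktop, polished face up. Origin: centre of its underside; z up. It slides freely on the worktop.
- specimen_olive: Round mounted specimen, olive brown moulding with a bright metal inset in its flat top: 30 mm diameter, 16 mm tall, 20 to 40 g, standing on the worktop, polished face up. Origin: centre of its underside; z up. It slides freely on the worktop.
- hex_slug: Grey hexagonal steel slug, 24 x 28 mm across and 24 mm tall, about 95 g, standing among the specimens. Bystander, to be left alone. Origin: centre of its underside.
- eyepiece: Black and white upright eyepiece, 32 mm diameter, 46 mm tall. Bystander, to be left alone. Origin: centre of its underside.
- round_slug: Dark round steel slug with a ground bright top, 27 mm diameter, 27 mm tall. Bystander, to be left alone. Origin: centre of its underside.
- putty_tin: Round tin with a green lid, 66 mm diameter, 34 mm tall. Bystander, to be left alone. Origin: centre of its underside.
- test_block: Flat round steel test block, 60 mm diameter, 14 mm tall. Bystander, to be left alone. Origin: centre of its underside.

How it is judged:
By the outcome, as a careful person would: the job done as asked, in the order asked, and still so for the second after the job is handed in, with the robot touching nothing.
It also fails if it takes over 61 s, if anything falls off the work surface, if the arm or the gripper's body presses on something with over 40 N, if the wrist force passes 120 N, or if a joint passes its speed limit or range.

## Robot

A 7-joint arm with a two-finger parallel gripper is mounted at the origin on a cart in front of the work surface, level with it; the furniture and walls round the work are solid. World frame = base frame: x ahead of the robot, y to its left, z up, the work surface at z = 0. Lengths are in m, angles in degrees, forces in N, time in s.
With the tool pointing down it reaches from about 0.35 to 0.775 m from the base axis. Payload 3.1 kg.
Tool frame: the origin (TCP) lies where the fingers leave the gripper's body, on its centre line; the fingertips stand 73 mm ahead of it and the grasp point (between the pads) lies 54 mm ahead of it; z points along the fingers, y is the line along which they close (so a half turn about z gives the same grasp; the last joint's range is limited). The gripper opens to 85 mm and grips with 20 to 120 N. Pads are 22 mm wide; open, the fingers measure 114 mm over their backs; the gripper's body (76 mm by 85 mm) begins 54 mm behind the grasp point. The pads swing forward as they close: fully open they stand 13 mm farther back than shut.
Start: joints at [71.637, 17.813, 0.802, 86.603, -0.252, 75.585, -1.558], TCP at [0.151, -0.529, 0.304] pointing down, gripper open.
Joint ranges: [-154.91, 154.91], [-16.99, 109.72], [-72.82, 74.43], [7.12, 147.25], [-82.49, 262.49], [11.32, 116.49], [-174.64, 174.64]. Speed limits (degrees/s): [159.86, 159.86, 180, 180, 180, 180, 180].

## Interface

Orientations are given as a 3x3 rotation matrix whose columns are the frame's x, y, z axes.
In Python, from plant import r gives the robot as it stands. The module is installed in compiled form; this text tells all that it offers.
- The arm moves only by the tool move_arm, never from a script. Its argument "increments" is one flat list of numbers, 7 for each row, row after row: the turn, a rotation vector about the tool's x, y, z in degrees, then the shift along the tool's x, y, z in cm, then the finger opening in cm, from 0 to 8.54. In form: [rx, ry, rz, tx, ty, tz, fingers, rx, ry, rz, tx, ty, tz, fingers, ...]. A call has 1 to 5 rows; each row is the pose to reach, as a shift and turn from the pose commanded when the call began, along the tool's axes at that moment; what a row does not reach only later rows make up. A row lasts 1/10 s, in which the tool goes at most 50 mm and 8.59 degrees, less where a joint would pass 70% of its speed; a pose out of reach is approached as far as the arm can. A call with a gripper value outside its range is refused whole. The fingers move at their own pace and stop on an object; "newtons" is the grip in N (left out, the last holds). Time passes only in rows, so rows that repeat a pose let the fingers close. It gives the time, the measured TCP pose, the force, the opening and the grip force at its end, in the units of the state.
- r.get_state(): the state, without advancing time (a new reading comes with each control period).
- r.read_camera(name): name is "scene" or "side" or "wrist"; returns the picture (420x560x3 uint8, red, green, blue); there is no depth.
- r.get_calibration(name): a dict with "mtx" (3x3 intrinsics, pixels), "k1" (the pictures are not rectified: a ray, as slopes to the right and down, at radius r is drawn at 1 + k1 r^2 times it, then the intrinsics apply), "view" (4x4, takes a point from world to camera coordinates); the wrist camera has in their place "tool_from_camera" (4x4, takes a point from camera to tool coordinates, whose origin is the TCP and whose axes are the flange's). Camera axes: x right, y down, z forward; pixel columns grow to the right and rows downward; lengths in m; the calibration is good to about 2 mm. A picture is of the moment at which its call begins: read the wrist's pose just before it. get_calibration takes no time and is no camera call.
- r.sign_off(): hands the job in; it is judged then, once.
The state is a dict: "time_s": time; "qpos": joint angles; "qd": joint speeds; "tau": joint torques, N m; "ee_pos": TCP position; "ee_rot": TCP orientation; "wrist_force": force on the tool from outside, world axes, zero at the start; "moment": the same for the moment, N m; "opening": finger opening in m; "finger_force": force on a finger pad.
Only numpy, scipy, OpenCV 4.12 (cv2) and the standard library are available. Lean on these libraries where they do the work, as an engineer would, in place of code of your own. Each camera call takes 0.05 s, during which the arm holds its last target. There are 200 camera calls.

## Working session

There is one attempt and no reset: what is moved stays moved. The work goes in short steps, Python scripts to look and compute and a tool call to move; the robot and the scene stay as the last step left them, time stands still between calls to the robot, and variables do not carry over. Pictures are saved under pics/ and viewed, at most 10 in all, crops included, and the job is handed in when it is done.

Besides the shell and the picture viewer there is one more tool, called as name(argument=value, ...) on one line, values as JSON. move_arm: Moves the arm, as the interface text tells. Its arguments: {"type":"object","properties":{"increments":{"type":"array","items":{"type":"number"}},"newtons":{"type":"number"}},"required":["increments"]}

```bash
mkdir -p pics
cat > h.py <<'E'
import numpy as np, cv2
from plant import r
def cal(n):
    return r.get_calibration(n)
def view(n):
    c=cal(n)
    if 'view' in c: return c, np.array(c['view'])
    s=r.get_state(); T=np.eye(4); T[:3,:3]=s['ee_rot']; T[:3,3]=s['ee_pos']
    return c, np.linalg.inv(T@np.array(c['tool_from_camera']))
def snap(n,f):
    c,V=view(n); im=r.read_camera(n); cv2.imwrite('pics/'+f,im[:,:,::-1]); return im,c,V
def px2w(c,V,uv,z):
    K=np.array(c['mtx']); d=np.array([c['k1'],0,0,0,0.])
    uv=np.array(uv,float).reshape(-1,1,2)
    p=cv2.undistortPoints(uv,K,d).reshape(-1,2)
    R=V[:3,:3];t=V[:3,3];o=-R.T@t
    D=np.c_[p,np.ones(len(p))]@R
    return o+D*((np.broadcast_to(z,len(p))-o[2])/D[:,2])[:,None]
def w2px(c,V,P):
    d=np.array([c['k1'],0,0,0,0.])
    return cv2.projectPoints(np.array(P,float).reshape(-1,1,3),cv2.Rodrigues(V[:3,:3])[0],V[:3,3],np.array(c['mtx']),d)[0].reshape(-1,2)
E
python3 - <<'E'
from h import *
a,_,_=snap('scene','s1.png'); b,_,_=snap('side','d1.png')
print(r.get_state()); print(cal('scene')); print(cal('side'))
E
```

```text
{'time_s': 0.1, 'qpos': array([71.63570552, 17.85655832,  0.80397485, 86.68096072, -0.25285322,
       75.58372626, -1.55968165]), 'qd': array([ 0.03426139, -0.117581  ,  0.04775842, -0.18589998,  0.05605162,
        0.11476615, -0.04430978]), 'tau': array([ 1.01477617e-03, -3.80857408e+01,  1.46762654e-01, -2.31241035e+01,
        1.22425266e-02,  8.12606217e-03,  3.57731508e-06]), 'ee_pos': array([ 0.15124199, -0.52829437,  0.30293563]), 'ee_rot': array([[ 9.61377528e-01,  2.75232295e-01, -6.57492869e-04],
       [ 2.75233066e-01, -9.61375496e-01,  1.97885083e-03],
       [-8.74538770e-05, -2.08338650e-03, -9.99997826e-01]]), 'wrist_force': array([ 0.8945892 ,  0.09190798, -0.17148568]), 'moment': array([-0.00912438,  0.02143813, -0.01789229]), 'finger_force': 0.0, 'opening': 0.08535495041468835}
{'mtx': array([[494.63756302,   0.        , 278.48149805],
       [  0.        , 494.63756302, 210.73255379],
       [  0.        ,   0.        ,   1.        ]]), 'k1': -0.18333070852281871, 'view': array([[ 0.64851116, -0.76118191, -0.00594822, -0.36380358],
       [-0.59796824, -0.50459002, -0.62275428,  0.39655803],
       [ 0.47102788,  0.40741994, -0.78239487,  1.32814812],
       [ 0.        ,  0.        ,  0.        ,  1.        ]])}
{'mtx': array([[439.36106212,   0.        , 281.89530904],
       [  0.        , 439.36106212, 205.48973935],
       [  0.        ,   0.        ,   1.        ]]), 'k1': 0.013069268412461475, 'view': array([[ 0.99904612, -0.04320715,  0.00632417, -0.57350334],
       [-0.0107832 , -0.3844424 , -0.923086  ,  0.08015693],
       [ 0.04231519,  0.92213729, -0.3845416 ,  1.25408655],
       [ 0.        ,  0.        ,  0.        ,  1.        ]])}
```

View pics/s1.png

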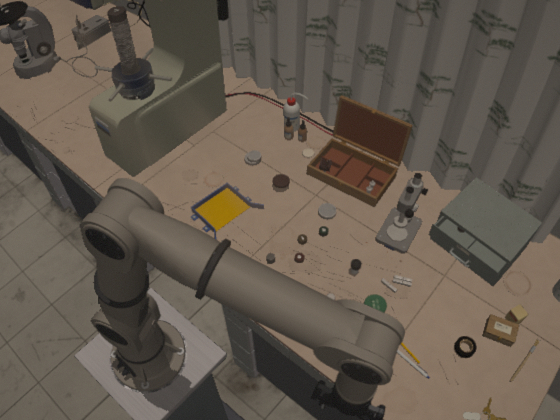

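View pics/d1.png

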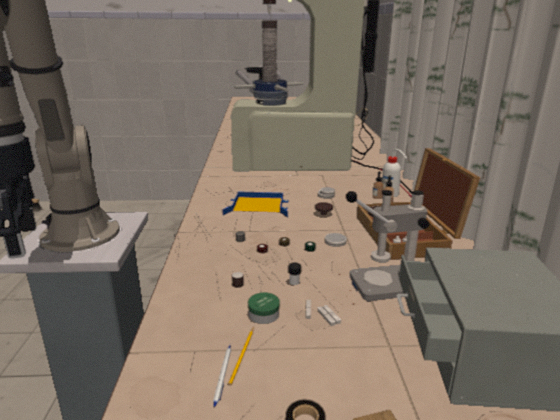

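The scene view shows the specimens near (302,239), (323,231) and (299,258), the hex slug near (270,258) and the pen near (222,208). In the side view, red is at (262,248), olive (284,241), green (310,246), the hex slug (240,237) and the pen (258,204). I'll enlarge both views.

Run:
```python
from h import *
a=cv2.imread('pics/s1.png')[170:300,180:380]; b=cv2.imread('pics/d1.png')[180:320,210:360]
cv2.imwrite('pics/s1c.png',cv2.resize(a,None,fx=4,fy=4,interpolation=cv2.INTER_CUBIC))
cv2.imwrite('pics/d1c.png',cv2.resize(b,None,fx=4,fy=4,interpolation=cv2.INTER_CUBIC))
c,V=view('side')
n=['hex','red','olive','green','block','eyep','round','tin']
P=px2w(c,V,[(240,234),(262,245),(284,238),(310,243),(336,238),(294,265),(237,275),(263,300)],[.024,.015,.016,.018,.014,.046,.027,.034])
for k,p in zip(n,P):print(k,p.round(3))
c,V=view('scene')
print(px2w(c,V,[(270,256),(299,257),(302,238),(323,230),(327,210)],[.024,.015,.016,.018,.014]).round(3))
```

```text
hex [ 0.456 -0.065  0.024]
red [ 0.516 -0.114  0.015]
olive [ 0.576 -0.077  0.016]
green [ 0.644 -0.113  0.018]
block [ 0.719 -0.078  0.014]
eyep [ 0.59  -0.274  0.046]
round [ 0.459 -0.282  0.027]
tin [ 0.518 -0.392  0.034]
[[ 0.456 -0.056  0.024]
 [ 0.514 -0.122  0.015]
 [ 0.575 -0.085  0.016]
 [ 0.641 -0.118  0.018]
 [ 0.717 -0.077  0.014]]
```

View pics/s1c.png

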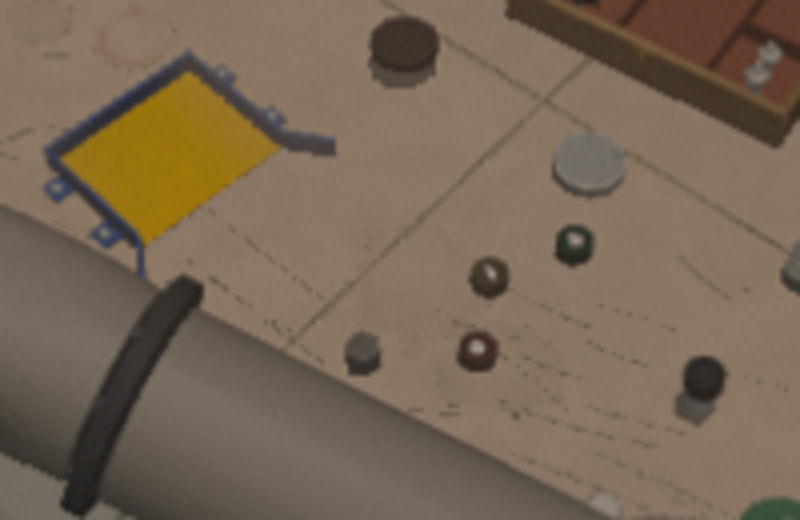

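View pics/d1c.png

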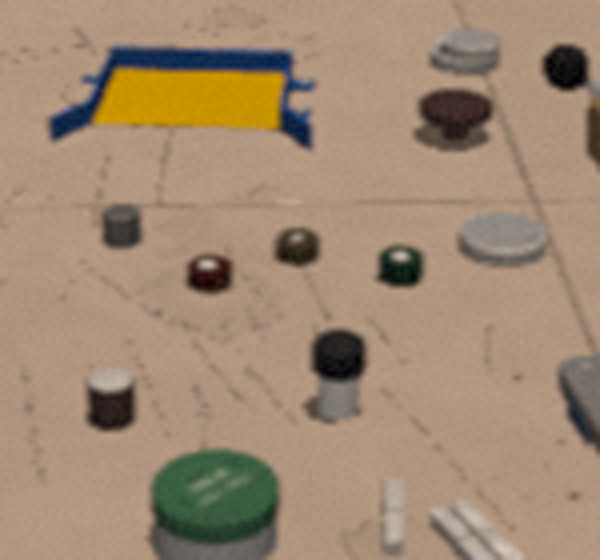

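Both crops show the pen's open front facing the specimens. Mat corners are at scene (227,188), (195,210), (216,231), (250,207) and side (239,197), (282,198), (280,212), (233,211). The two cameras' object positions agree to within 9 mm.

Run:
```python
from h import *
c,V=view('scene')
print(px2w(c,V,[(227,188),(195,210),(216.2,231.2),(250,207.5),(118,168),(225,112)],0).round(3))
print('wingR top',px2w(c,V,[(263,206)],.022).round(3))
c,V=view('side')
print(px2w(c,V,[(282,198),(239.2,197.2),(233.2,211),(280.2,212.5),(233,169)],0).round(3))
print('wings top',px2w(c,V,[(222.5,211),(287.5,213)],.022).round(3))
```

```text
[[0.582 0.252 0.   ]
 [0.443 0.266 0.   ]
 [0.427 0.149 0.   ]
 [0.57  0.132 0.   ]
 [0.394 0.629 0.   ]
 [0.866 0.541 0.   ]]
wingR top [[0.59  0.091 0.022]]
[[0.586 0.259 0.   ]
 [0.438 0.271 0.   ]
 [0.424 0.151 0.   ]
 [0.574 0.134 0.   ]
 [0.397 0.589 0.   ]]
wings top [[0.395 0.1   0.022]
 [0.594 0.079 0.022]]
```

```bash
cat > plan.py <<'E'
"""rows(c0,wps): c0=(x,y,z,heading) commanded; wps list of (x,y,z,heading); fingers cm"""
import numpy as np
def rows(c0,wps,f):
    x0,y0,z0,h0=c0;a=np.radians(h0);o=[]
    for x,y,z,h in wps:
        d=np.array([x-x0,y-y0]);o.append([0,0,round(-(h-h0),1),round(100*(d@[np.cos(a),np.sin(a)]),2),round(100*(d@[np.sin(a),-np.cos(a)]),2),round(-100*(z-z0),2),f])
    return o
def path(pts,step,hstep=8):
    """dense waypoints"""
    out=[]
    for p,q in zip(pts,pts[1:]):
        p,q=np.array(p,float),np.array(q,float)
        n=max(1,int(np.ceil(max(np.linalg.norm((q-p)[:3])/step,abs(q[3]-p[3])/hstep)-1e-6)))
        out+=[tuple(p+(q-p)*i/n) for i in range(1,n+1)]
    return out
def show(pts,step,f):
    w=path(pts,step);c=tuple(pts[0])
    for i in range(0,len(w),5):
        print([v for r in rows(c,w[i:i+5],f) for v in r]);c=w[min(i+4,len(w)-1)]
        print('   ->',np.round(c,3))
E
python3 - <<'E'
from plan import *
show([(.151,-.529,.304,16),(.56,-.17,.28,90)],.048,2.0)
E
```

```text
[0, 0, np.float64(-6.2), np.float64(4.1), np.float64(-1.94), np.float64(0.2), 2.0, 0, 0, np.float64(-12.3), np.float64(8.2), np.float64(-3.87), np.float64(0.4), 2.0, 0, 0, np.float64(-18.5), np.float64(12.3), np.float64(-5.81), np.float64(0.6), 2.0, 0, 0, np.float64(-24.7), np.float64(16.4), np.float64(-7.75), np.float64(0.8), 2.0, 0, 0, np.float64(-30.8), np.float64(20.5), np.float64(-9.68), np.float64(1.0), 2.0]
   -> [ 0.321 -0.379  0.294 46.833]
[0, 0, np.float64(-6.2), np.float64(4.51), np.float64(0.44), np.float64(0.2), 2.0, 0, 0, np.float64(-12.3), np.float64(9.03), np.float64(0.88), np.float64(0.4), 2.0, 0, 0, np.float64(-18.5), np.float64(13.54), np.float64(1.32), np.float64(0.6), 2.0, 0, 0, np.float64(-24.7), np.float64(18.05), np.float64(1.76), np.float64(0.8), 2.0, 0, 0, np.float64(-30.8), np.float64(22.57), np.float64(2.2), np.float64(1.0), 2.0]
   -> [ 0.492 -0.23   0.284 77.667]
[0, 0, np.float64(-6.2), np.float64(3.65), np.float64(2.69), np.float64(0.2), 2.0, 0, 0, np.float64(-12.3), np.float64(7.3), np.float64(5.38), np.float64(0.4), 2.0]
   -> [ 0.56 -0.17  0.28 90.  ]
```

move_arm(increments=[0,0,-6.2,4.1,-1.94,0.2,2,0,0,-12.3,8.2,-3.87,0.4,2,0,0,-18.5,12.3,-5.81,0.6,2,0,0,-24.7,16.4,-7.75,0.8,2,0,0,-30.8,20.5,-9.68,1.0,2])

```text
time_s: 0.6
ee_pos: [0.3227, -0.3777, 0.2935]
ee_rot: [[0.682, 0.732, -0.0], [0.732, -0.682, 0.0], [-0.0, -0.001, -1.0]]
wrist_force: [0.7, -0.2, 0.2]
opening: 0.02
finger_force: 0.0
```

move_arm(increments=[0,0,-6.2,4.51,0.44,0.2,2,0,0,-12.3,9.03,0.88,0.4,2,0,0,-18.5,13.54,1.32,0.6,2,0,0,-24.7,18.05,1.76,0.8,2,0,0,-30.8,22.57,2.2,1.0,2])

```text
time_s: 1.1
ee_pos: [0.4932, -0.2286, 0.2834]
ee_rot: [[0.211, 0.977, -0.001], [0.977, -0.211, 0.0], [-0.0, -0.001, -1.0]]
wrist_force: [1.5, -0.8, -0.3]
opening: 0.02
finger_force: 0.0
```

move_arm(increments=[0,0,-6.2,3.65,2.69,0.2,2,0,0,-12.3,7.3,5.38,0.4,2,0,0,-12.3,7.3,5.38,0.4,2,0,0,-12.3,7.3,5.38,0.4,2,0,0,-12.3,7.3,5.38,0.4,2])

```text
time_s: 1.6
ee_pos: [0.5597, -0.1717, 0.2793]
ee_rot: [[0.005, 1.0, -0.002], [1.0, -0.005, -0.001], [-0.001, -0.002, -1.0]]
wrist_force: [-0.8, -0.1, 1.1]
opening: 0.02
finger_force: 0.0
```

Run:
```python
from h import *
s=r.get_state();print(s['time_s'],s['ee_pos'],s['ee_rot'].round(4),s['opening'],s['qpos'].round(1))
im,c,V=snap('wrist','w1.png')
for k,p in dict(hex=(.456,-.06,.024),red=(.515,-.118,.015),olive=(.576,-.081,.016),green=(.643,-.115,.018)).items(): print(k,w2px(c,V,[p]).round())
```

```text
1.6 [ 0.55973618 -0.17167136  0.27934587] [[ 0.0045  1.     -0.0018]
 [ 1.     -0.0045 -0.0012]
 [-0.0012 -0.0018 -1.    ]] 0.0200237110046899 [ 33.5  25.1 -26.2  82.3  11.2  75.4   6.3]
hex [[180.  76.]]
red [[241. 133.]]
olive [[298.  97.]]
green [[361. 130.]]
```

View pics/w1.png

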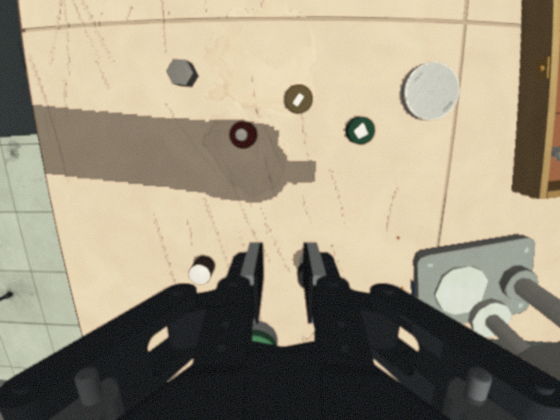

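The wrist view shows red at (243,134), olive (298,98), green (361,130), hex slug (181,72) and test block (430,90). They match the projections to within a few pixels. The microscope base corner is near (415,250).

Run:
```python
from h import *
from plan import *
import builtins
c=cal('wrist')
s=r.get_state();T=np.eye(4);T[:3,:3]=s['ee_rot'];T[:3,3]=s['ee_pos'];V=np.linalg.inv(T@np.array(c['tool_from_camera']))
P=px2w(c,V,[(181,71),(243,134),(298,98),(361,129.5),(430,90),(415,250),(475,312),(200,273)],[.024,.015,.016,.018,.014,.01,.15,.027]);print(P.round(3))
ex=np.array([.108,.994]);ex/=np.linalg.norm(ex);ey=np.array([-ex[1],ex[0]]);C=np.array([.506,.203])
print('targets g r o',[(C+ex*a+ey*b).round(3) for a,b in((.015,-.036),(.015,.036),(-.005,0))])
```

```text
[[ 0.458 -0.056  0.024]
 [ 0.517 -0.119  0.015]
 [ 0.576 -0.082  0.016]
 [ 0.643 -0.115  0.018]
 [ 0.716 -0.073  0.014]
 [ 0.721 -0.258  0.01 ]
 [ 0.711 -0.248  0.15 ]
 [ 0.461 -0.278  0.027]]
targets g r o [array([0.543, 0.214]), array([0.472, 0.222]), array([0.505, 0.198])]
```

```bash
cat >> plan.py <<'E'
from scipy.interpolate import CubicSpline
def push(cmd,wps,f=2.0,h0=None,h1=None,step=.010,z=.076,off=.0222,gap=.018,hover=.13,up=True):
    """cmd: current commanded pose; wps: disc path points. prints approach, push, retreat"""
    w=np.array(wps);t=np.r_[0,np.cumsum(np.linalg.norm(np.diff(w,axis=0),axis=1))]
    u=lambda h:np.array([np.cos(np.radians(h)),np.sin(np.radians(h))])
    cs=CubicSpline(t,w,bc_type=((1,u(h0)),(1,u(h1))))
    n=int(np.ceil(t[-1]/step));ss=np.linspace(0,t[-1],n+1)
    ss=np.r_[-gap,-gap/2,-.003,ss[:-1],t[-1]-step*.5,t[-1]]
    W=[]
    for s in ss:
        d=cs(max(s,0),1);h=np.degrees(np.arctan2(d[1],d[0]))
        p=cs(max(s,0))+u(h)*(min(s,0)-off);W.append((p[0],p[1],z,h))
    a=W[0]
    print('APPROACH');show([cmd,(a[0],a[1],hover,a[3]),a],.045,f)
    print('PUSH',len(W)-1);c=a
    for i in range(1,len(W),5):
        print([float(v) for r in rows(c,W[i:i+5],f) for v in r]);c=W[min(i+4,len(W)-1)];print('   ->',np.round(c,3).tolist())
    e=W[-1];b=(*(np.array(e[:2])-.04*u(e[3])),z,e[3])
    print('RETREAT');show([e,b,(b[0],b[1],.18,b[3])],.045,f)
E
sed -i 's/print(\[v for r/print([float(v) for r/' plan.py
python3 - <<'E'
from plan import *
push((.56,-.17,.28,90),[(.643,-.115),(.632,-.05),(.57,.02),(.535,.075),(.535,.12),(.543,.214)],h0=97,h1=84)
E
```

```text
APPROACH
[0.0, 0.0, -1.8, 0.38, 2.2, 3.75, 2.0, 0.0, 0.0, -3.5, 0.75, 4.39, 7.5, 2.0, 0.0, 0.0, -5.2, 1.13, 6.59, 11.25, 2.0, 0.0, 0.0, -7.0, 1.51, 8.79, 15.0, 2.0, 0.0, 0.0, -7.0, 1.51, 8.79, 17.7, 2.0]
   -> [ 0.648 -0.155  0.103 97.   ]
[0.0, 0.0, -0.0, 0.0, 0.0, 2.7, 2.0]
   -> [ 6.48e-01 -1.55e-01  7.60e-02  9.70e+01]
PUSH 41
[0.0, 0.0, -0.0, 0.9, -0.0, -0.0, 2.0, 0.0, 0.0, -0.0, 1.5, -0.0, -0.0, 2.0, 0.0, 0.0, -0.0, 1.8, 0.0, -0.0, 2.0, 0.0, 0.0, 1.4, 2.79, -0.04, -0.0, 2.0, 0.0, 0.0, 1.5, 3.8, -0.02, -0.0, 2.0]
   -> [0.643, -0.117, 0.076, 95.455]
[0.0, 0.0, -1.1, 1.01, 0.03, -0.0, 2.0, 0.0, 0.0, -3.4, 2.01, 0.09, -0.0, 2.0, 0.0, 0.0, -7.2, 3.0, 0.14, -0.0, 2.0, 0.0, 0.0, -12.4, 3.99, 0.18, -0.0, 2.0, 0.0, 0.0, -19.2, 4.97, 0.18, -0.0, 2.0]
   -> [0.64, -0.068, 0.076, 114.629]
[0.0, 0.0, -6.4, 0.95, 0.2, -0.0, 2.0, 0.0, 0.0, -11.8, 1.92, 0.25, -0.0, 2.0, 0.0, 0.0, -16.1, 2.89, 0.18, -0.0, 2.0, 0.0, 0.0, -19.3, 3.86, -0.01, -0.0, 2.0, 0.0, 0.0, -21.4, 4.82, -0.27, -0.0, 2.0]
   -> [0.618, -0.025, 0.076, 136.079]
[0.0, 0.0, -1.2, 1.01, 0.03, -0.0, 2.0, 0.0, 0.0, -1.5, 2.04, 0.02
[... 667 characters left out ...]
, 2.0, 0.0, 0.0, -0.5, 2.0, 0.01, -0.0, 2.0, 0.0, 0.0, -0.7, 2.99, 0.01, -0.0, 2.0, 0.0, 0.0, -0.8, 3.97, -0.0, -0.0, 2.0, 0.0, 0.0, -0.8, 4.95, -0.01, -0.0, 2.0]
   -> [0.537, 0.143, 0.076, 85.532]
[0.0, 0.0, 0.1, 0.98, -0.0, -0.0, 2.0, 0.0, 0.0, 0.3, 1.96, -0.01, -0.0, 2.0, 0.0, 0.0, 0.6, 2.93, -0.01, -0.0, 2.0, 0.0, 0.0, 1.0, 3.91, -0.01, -0.0, 2.0, 0.0, 0.0, 1.3, 4.4, -0.01, -0.0, 2.0]
   -> [0.54, 0.187, 0.076, 84.267]
[0.0, 0.0, 0.3, 0.5, -0.01, -0.0, 2.0]
   -> [0.541, 0.192, 0.076, 84.0]
RETREAT
[0.0, 0.0, -0.0, -4.0, 0.0, -0.0, 2.0, 0.0, 0.0, -0.0, -4.0, 0.0, -3.47, 2.0, 0.0, 0.0, -0.0, -4.0, 0.0, -6.93, 2.0, 0.0, 0.0, -0.0, -4.0, 0.0, -10.4, 2.0]
   -> [ 0.536  0.152  0.18  84.   ]
```

move_arm(increments=[0,0,-1.8,0.38,2.2,3.75,2,0,0,-3.5,0.75,4.39,7.5,2,0,0,-5.2,1.13,6.59,11.25,2,0,0,-7,1.51,8.79,15,2,0,0,-7,1.51,8.79,17.7,2])

```text
time_s: 2.15
ee_pos: [0.6491, -0.1557, 0.0999]
ee_rot: [[-0.119, 0.993, -0.001], [0.993, 0.119, 0.001], [0.001, -0.001, -1.0]]
wrist_force: [-0.7, 0.0, -0.7]
opening: 0.0195
finger_force: 0.0
```

move_arm(increments=[0,0,0,0,0,1.5,2,0,0,0,0,0,2.7,2,0,0,0,0,0,2.7,2,0,0,0,0,0,2.7,2])

```text
time_s: 2.55
ee_pos: [0.649, -0.1561, 0.0775]
ee_rot: [[-0.119, 0.993, 0.002], [0.993, 0.119, -0.001], [-0.001, 0.002, -1.0]]
wrist_force: [0.7, -0.5, -0.7]
opening: 0.0199
finger_force: 0.0
```

Run:
```python
from h import *
s=r.get_state();print(s['time_s'],s['ee_pos'],s['ee_rot'].round(3)[:,0],s['opening'],s['wrist_force'])
im,c,V=snap('wrist','w2.png')
print(w2px(c,V,[(.643,-.115,.018)]).round())
```

```text
2.55 [ 0.64904371 -0.15609233  0.07745987] [-0.119  0.993 -0.001] 0.019872244327897214 [ 0.66394257 -0.48541055 -0.66806848]
[[279. 182.]]
```

View pics/w2.png

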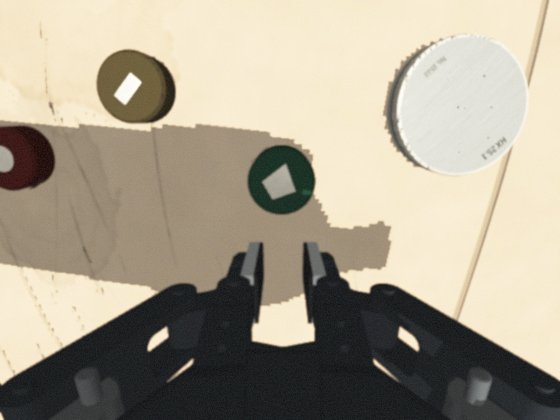

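Green sits at (281,179), centred between the fingertips at about x=283 and just ahead of them. I'll start the push.

move_arm(increments=[0,0,0,0.9,0,0,2,0,0,0,1.5,0,0,2,0,0,0,1.8,0,0,2,0,0,1.4,2.79,-0.04,0,2,0,0,1.5,3.8,-0.02,0,2])

```text
time_s: 3.1
ee_pos: [0.644, -0.1176, 0.0764]
ee_rot: [[-0.093, 0.996, 0.001], [0.996, 0.093, -0.001], [-0.001, 0.001, -1.0]]
wrist_force: [0.6, 0.2, 1.1]
opening: 0.0201
finger_force: 0.5
```

move_arm(increments=[0,0,-1.1,1.01,0.03,0,2,0,0,-3.4,2.01,0.09,0,2,0,0,-7.2,3.0,0.14,0,2,0,0,-12.4,3.99,0.18,0,2,0,0,-19.2,4.97,0.18,0,2])

```text
time_s: 3.6
ee_pos: [0.6412, -0.0669, 0.0762]
ee_rot: [[-0.422, 0.907, 0.001], [0.907, 0.422, -0.0], [-0.001, 0.001, -1.0]]
wrist_force: [-0.4, -1.2, 1.1]
opening: 0.0202
finger_force: 0.6
```

Run:
```python
from h import *
s=r.get_state();print(s['time_s'],s['ee_pos'],s['wrist_force'])
im,c,V=snap('wrist','w3.png')
h=cv2.cvtColor(im,cv2.COLOR_RGB2HSV); m=(((h[...,0]>70)&(h[...,0]<95)&(h[...,1]>100))[:230]).astype(np.uint8)
ys,xs=np.nonzero(m);print(len(xs),xs.mean(),ys.mean(),xs.min(),xs.max(),ys.min(),ys.max())
```

```text
3.6 [ 0.6412339  -0.0668691   0.07615714] [-0.38159419 -1.20242022  1.05754265]
874 283.5080091533181 210.14073226544622 252 313 190 229
```

move_arm(increments=[0,0,-6.4,0.95,0.2,0,2,0,0,-11.8,1.92,0.25,0,2,0,0,-16.1,2.89,0.18,0,2,0,0,-19.3,3.86,-0.01,0,2,0,0,-21.4,4.82,-0.27,0,2])

```text
time_s: 4.15
ee_pos: [0.6185, -0.0245, 0.0759]
ee_rot: [[-0.72, 0.694, 0.001], [0.694, 0.72, 0.0], [-0.0, 0.001, -1.0]]
wrist_force: [0.6, -0.1, 0.6]
opening: 0.0197
finger_force: 0.4
```

move_arm(increments=[0,0,-1.2,1.01,0.03,0,2,0,0,-1.5,2.04,0.02,0,2,0,0,-0.9,3.07,-0.03,0,2,0,0,0.5,4.1,-0.09,0,2,0,0,2.8,5.14,-0.14,0,2])

```text
time_s: 4.65
ee_pos: [0.5798, 0.0099, 0.0759]
ee_rot: [[-0.683, 0.731, -0.0], [0.731, 0.683, -0.0], [-0.0, -0.0, -1.0]]
wrist_force: [1.2, -0.1, 0.2]
opening: 0.0199
finger_force: 0.4
```

move_arm(increments=[0,0,3.0,1.03,-0.09,0,2,0,0,6.9,2.06,-0.15,0,2,0,0,11.7,3.07,-0.18,0,2,0,0,17.6,4.08,-0.15,0,2,0,0,24.5,5.08,-0.06,0,2])

```text
time_s: 5.15
ee_pos: [0.5444, 0.0463, 0.0759]
ee_rot: [[-0.315, 0.949, -0.0], [0.949, 0.315, -0.0], [-0.0, -0.001, -1.0]]
wrist_force: [0.4, -1.0, 0.2]
opening: 0.0198
finger_force: 0.4
```

Run:
```python
from h import *
s=r.get_state();print(s['time_s'],s['ee_pos'],s['wrist_force'],s['qpos'].round())
im,c,V=snap('wrist','w4.png')
for p in ((.594,.085,.022),(.573,.134,.022)):print(w2px(c,V,[p]))
```

```text
5.15 [0.54440829 0.04633017 0.07589302] [ 0.36132903 -0.96128822  0.23140843] [ 14.  34. -28. 102.  21.  49.  -6.]
[[417.88435027 231.09773849]]
[[421.89403967 103.94074832]]
```

View pics/w4.png

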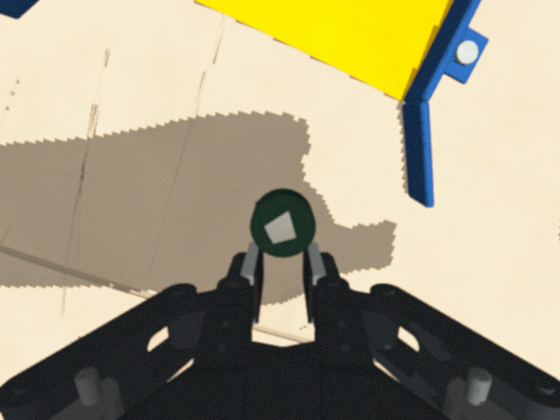

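Green is still cradled at (283,222). The right wing tip at (424,205) and the mat corner at (405,100) are well clear, so I'll carry on into the pen.

move_arm(increments=[0,0,8.0,0.98,-0.24,0,2,0,0,14.9,1.97,-0.31,0,2,0,0,19.8,2.97,-0.2,0,2,0,0,22.8,3.94,0.06,0,2,0,0,24.0,4.88,0.42,0,2])

```text
time_s: 5.7
ee_pos: [0.5329, 0.094, 0.0757]
ee_rot: [[0.093, 0.996, -0.001], [0.996, -0.093, -0.001], [-0.001, -0.001, -1.0]]
wrist_force: [-0.7, -1.0, -0.1]
opening: 0.02
finger_force: 0.2
```

move_arm(increments=[0,0,-0.2,1.0,0.01,0,2,0,0,-0.5,2.0,0.01,0,2,0,0,-0.7,2.99,0.01,0,2,0,0,-0.8,3.97,0,0,2,0,0,-0.8,4.95,-0.01,0,2])

```text
time_s: 6.2
ee_pos: [0.5382, 0.1438, 0.0758]
ee_rot: [[0.079, 0.997, -0.0], [0.997, -0.079, 0.0], [0.0, -0.0, -1.0]]
wrist_force: [-0.1, 0.2, 0.3]
opening: 0.0202
finger_force: 0.1
```

move_arm(increments=[0,0,0.1,0.98,0,0,2,0,0,0.3,1.96,-0.01,0,2,0,0,0.6,2.93,-0.01,0,2,0,0,1.0,3.7,-0.01,0,2,0,0,1.3,4.4,-0.01,0,2])

```text
time_s: 6.7
ee_pos: [0.5415, 0.1877, 0.0759]
ee_rot: [[0.102, 0.995, -0.0], [0.995, -0.102, -0.0], [-0.0, -0.0, -1.0]]
wrist_force: [0.1, 0.2, -0.7]
opening: 0.02
finger_force: 0.1
```

move_arm(increments=[0,0,0.3,0.3,0,0,2,0,0,0.3,0.5,0,0,2,0,0,0.3,0.5,0,0,2])

```text
time_s: 7.0
ee_pos: [0.5421, 0.1919, 0.0759]
ee_rot: [[0.107, 0.994, 0.0], [0.994, -0.107, -0.0], [-0.0, 0.0, -1.0]]
wrist_force: [-0.2, -0.4, 0.9]
opening: 0.0195
finger_force: 0.0
```

move_arm(increments=[0,0,0,-2,0,0,2,0,0,0,-4,0,0,2,0,0,0,-4,0,-3.5,2,0,0,0,-4,0,-7,2,0,0,0,-4,0,-10.4,2])

```text
time_s: 7.5
ee_pos: [0.5377, 0.1512, 0.181]
ee_rot: [[0.108, 0.994, -0.0], [0.994, -0.108, -0.0], [-0.0, -0.0, -1.0]]
wrist_force: [-0.0, 0.1, 0.0]
opening: 0.0197
finger_force: 0.0
```

Run:
```python
from h import *
s=r.get_state();print(s['time_s'],s['ee_pos'],s['wrist_force'],s['ee_rot'].round(3)[:,0])
im,c,V=snap('wrist','w5.png')
```

```text
7.5 [0.53769118 0.15121687 0.18100894] [-0.04665343  0.07545818  0.04315292] [ 0.108  0.994 -0.   ]
```

View pics/w5.png

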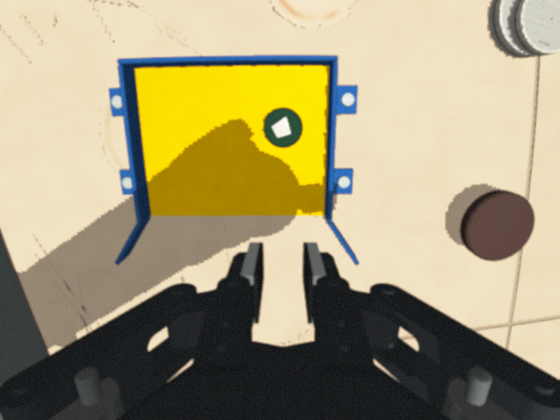

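Green lies flat on the mat at (283,128), well inside it. The mat corners are at (148,216), (326,217), (136,66) and (327,65). Red is next.

Run:
```python
from h import *
from plan import *
c,V=view('wrist')
print(px2w(c,V,[(148,216),(326,217),(327,65),(136,66),(283,127)],[0,0,0,0,.018]).round(3))
push((.536,.152,.18,84),[(.517,-.119),(.515,-.03),(.49,.08),(.472,.15),(.473,.222)],h0=90,h1=84)
```

```text
[[0.422 0.152 0.   ]
 [0.58  0.134 0.   ]
 [0.59  0.259 0.   ]
 [0.439 0.276 0.   ]
 [0.55  0.215 0.018]]
APPROACH
[0.0, 0.0, -0.8, -3.89, 0.17, 0.63, 2.0, 0.0, 0.0, -1.5, -7.79, 0.34, 1.25, 2.0, 0.0, 0.0, -2.2, -11.68, 0.51, 1.87, 2.0, 0.0, 0.0, -3.0, -15.57, 0.68, 2.5, 2.0, 0.0, 0.0, -3.8, -19.47, 0.85, 3.12, 2.0]
   -> [ 5.240e-01 -4.300e-02  1.490e-01  8.775e+01]
[0.0, 0.0, -0.8, -3.9, -0.08, 0.62, 2.0, 0.0, 0.0, -1.5, -7.79, -0.17, 1.25, 2.0, 0.0, 0.0, -2.2, -11.69, -0.25, 1.87, 2.0, 0.0, 0.0, -2.2, -11.69, -0.25, 4.57, 2.0, 0.0, 0.0, -2.2, -11.69, -0.25, 7.28, 2.0]
   -> [ 5.17e-01 -1.59e-01  7.60e-02  9.00e+01]
PUSH 39
[0.0, 0.0, -0.0, 0.9, -0.0, -0.0, 2.0, 0.0, 0.0, -0.0, 1.5, -0.0, -0.0, 2.0, 0.0, 0.0, -0.0, 1.8, -0.0, -0.0, 2.0, 0.0, 0.0, 0.3, 2.79, -0.01, -0.0, 2.0, 0.0, 0.0, 0.4, 3.78, -0.0, -0.0, 2.0]
   -> [0.517, -0.121, 0.076, 89.647]
[0.0, 0.0, -0.2, 0.99, 0.01, -0.0, 2.0, 0.0, 0.0, -0.6, 1.98, 0.01, -0.0, 2.0, 0.0, 0.0, -1.2, 2.97, 0.02, -0.0, 2.0, 0.0, 0.0, -2.1, 3.96, 0.03, -0.0, 2.0, 0.0, 0.0, -3.2, 4.95, 0.03, -0.0, 2.0]
   -> [0.518, -0.072, 0.076, 92.815]
[0.0
[... 848 characters left out ...]
0, 2.0, 0.0, 0.0, 7.8, 4.96, -0.05, -0.0, 2.0]
   -> [0.477, 0.121, 0.076, 99.451]
[0.0, 0.0, 2.9, 0.99, -0.09, -0.0, 2.0, 0.0, 0.0, 5.7, 1.98, -0.12, -0.0, 2.0, 0.0, 0.0, 8.2, 2.97, -0.1, -0.0, 2.0, 0.0, 0.0, 10.3, 3.96, -0.02, -0.0, 2.0, 0.0, 0.0, 12.1, 4.95, 0.11, -0.0, 2.0]
   -> [0.47, 0.17, 0.076, 87.389]
[0.0, 0.0, 1.4, 1.0, -0.04, -0.0, 2.0, 0.0, 0.0, 2.6, 1.99, -0.05, -0.0, 2.0, 0.0, 0.0, 3.0, 2.48, -0.04, -0.0, 2.0, 0.0, 0.0, 3.4, 2.98, -0.03, -0.0, 2.0]
   -> [0.471, 0.2, 0.076, 84.0]
RETREAT
[0.0, 0.0, -0.0, -4.0, 0.0, -0.0, 2.0, 0.0, 0.0, -0.0, -4.0, 0.0, -3.47, 2.0, 0.0, 0.0, -0.0, -4.0, 0.0, -6.93, 2.0, 0.0, 0.0, -0.0, -4.0, 0.0, -10.4, 2.0]
   -> [ 0.466  0.16   0.18  84.   ]
```

move_arm(increments=[0,0,-0.8,-3.89,0.17,0.63,2,0,0,-1.5,-7.79,0.34,1.25,2,0,0,-2.2,-11.68,0.51,1.87,2,0,0,-3,-15.57,0.68,2.5,2,0,0,-3.8,-19.47,0.85,3.12,2])

```text
time_s: 8.05
ee_pos: [0.5251, -0.0444, 0.1485]
ee_rot: [[0.041, 0.999, 0.0], [0.999, -0.041, -0.0], [-0.0, 0.0, -1.0]]
wrist_force: [0.3, 0.1, -0.2]
opening: 0.0197
finger_force: 0.0
```

move_arm(increments=[0,0,-0.8,-3.9,-0.08,0.62,2,0,0,-1.5,-7.79,-0.17,1.25,2,0,0,-2.2,-11.69,-0.25,1.87,2,0,0,-2.2,-11.69,-0.25,1.87,2,0,0,-2.2,-11.69,-0.25,4.57,2])

```text
time_s: 8.55
ee_pos: [0.5207, -0.1623, 0.1056]
ee_rot: [[0.008, 1.0, 0.008], [1.0, -0.008, -0.003], [-0.003, 0.008, -1.0]]
wrist_force: [1.2, 1.2, -0.6]
opening: 0.0202
finger_force: 0.0
```

move_arm(increments=[0,0,0,0,0,1.5,2,0,0,0,0,0,2.7,2,0,0,0,0,0,2.7,2])

```text
time_s: 8.85
ee_pos: [0.5169, -0.1587, 0.0743]
ee_rot: [[0.002, 1.0, -0.004], [1.0, -0.002, 0.001], [0.001, -0.004, -1.0]]
wrist_force: [-0.9, 0.2, 0.1]
opening: 0.0199
finger_force: 0.0
```

move_arm(increments=[0,0,0,0.9,0,0,2,0,0,0,1.5,0,0,2,0,0,0,1.8,0,0,2,0,0,0.3,2.79,-0.01,0,2,0,0,0.4,3.78,0,0,2])

```text
time_s: 9.35
ee_pos: [0.5186, -0.1208, 0.0765]
ee_rot: [[0.01, 1.0, 0.001], [1.0, -0.01, -0.001], [-0.0, 0.001, -1.0]]
wrist_force: [0.3, -0.2, 0.4]
opening: 0.02
finger_force: 0.4
```

move_arm(increments=[0,0,-0.2,0.99,0.01,0,2,0,0,-0.6,1.98,0.01,0,2,0,0,-1.2,2.97,0.02,0,2,0,0,-2.1,3.96,0.03,0,2,0,0,-3.2,4.95,0.03,0,2])

```text
time_s: 9.85
ee_pos: [0.5192, -0.071, 0.0761]
ee_rot: [[-0.048, 0.999, 0.0], [0.999, 0.048, -0.0], [-0.0, 0.0, -1.0]]
wrist_force: [0.6, -1.6, 1.1]
opening: 0.02
finger_force: 0.7
```

Run:
```python
from h import *
s=r.get_state();print(s['time_s'],s['ee_pos'],s['wrist_force'],s['opening'])
im,c,V=snap('wrist','w6.png')
h=cv2.cvtColor(im,cv2.COLOR_RGB2HSV)[150:300,200:360]; m=((h[...,0]>165)|(h[...,0]<5))&(h[...,1]>130)&(h[...,2]>30)
ys,xs=np.nonzero(m);print(len(xs),xs.mean()+200,ys.mean()+150,xs.min()+200,xs.max()+200,ys.min()+150)
```

```text
9.85 [ 0.51916892 -0.07101875  0.0760591 ] [ 0.64471355 -1.60301019  1.10612064] 0.020021943167677247
2022 283.55291790306626 221.96389713155293 252 313 190
```

Red is cradled and centred at x≈283, so I'll continue.

move_arm(increments=[0,0,-1.3,0.99,0.04,0,2,0,0,-2.9,1.98,0.07,0,2,0,0,-4.5,2.96,0.06,0,2,0,0,-6.1,3.95,0.03,0,2,0,0,-7.5,4.93,-0.03,0,2])

```text
time_s: 10.4
ee_pos: [0.5163, -0.0215, 0.0759]
ee_rot: [[-0.179, 0.984, -0.0], [0.984, 0.179, 0.0], [0.0, -0.0, -1.0]]
wrist_force: [-1.0, -0.4, -0.0]
opening: 0.02
finger_force: 0.4
```

move_arm(increments=[0,0,-1.3,0.99,0.04,0,2,0,0,-2.4,1.98,0.05,0,2,0,0,-3.5,2.97,0.04,0,2,0,0,-4.4,3.96,0.01,0,2,0,0,-5.2,4.95,-0.04,0,2])

```text
time_s: 10.9
ee_pos: [0.5071, 0.0269, 0.076]
ee_rot: [[-0.266, 0.964, -0.0], [0.964, 0.266, 0.0], [0.0, -0.0, -1.0]]
wrist_force: [0.5, -1.5, 0.5]
opening: 0.0197
finger_force: 0.4
```

move_arm(increments=[0,0,-0.7,0.99,0.02,0,2,0,0,-1.2,1.99,0.03,0,2,0,0,-1.7,2.99,0.02,0,2,0,0,-2.0,3.98,0,0,2,0,0,-1.8,4.98,-0.04,0,2])

```text
time_s: 11.4
ee_pos: [0.4935, 0.0748, 0.076]
ee_rot: [[-0.295, 0.955, -0.0], [0.955, 0.295, 0.0], [0.0, -0.0, -1.0]]
wrist_force: [0.3, -0.1, 0.4]
opening: 0.02
finger_force: 0.3
```

move_arm(increments=[0,0,0.6,0.99,-0.02,0,2,0,0,1.7,1.99,-0.04,0,2,0,0,3.3,2.98,-0.06,0,2,0,0,5.3,3.97,-0.07,0,2,0,0,7.8,4.96,-0.05,0,2])

```text
time_s: 11.9
ee_pos: [0.4782, 0.1219, 0.076]
ee_rot: [[-0.161, 0.987, -0.0], [0.987, 0.161, -0.0], [-0.0, -0.0, -1.0]]
wrist_force: [0.4, -0.9, -0.1]
opening: 0.0199
finger_force: 0.3
```

move_arm(increments=[0,0,2.9,0.99,-0.09,0,2,0,0,5.7,1.98,-0.12,0,2,0,0,8.2,2.97,-0.1,0,2,0,0,10.3,3.96,-0.02,0,2,0,0,12.1,4.95,0.11,0,2])

```text
time_s: 12.4
ee_pos: [0.4712, 0.1709, 0.076]
ee_rot: [[0.049, 0.999, -0.0], [0.999, -0.049, -0.0], [-0.0, -0.0, -1.0]]
wrist_force: [-0.0, -1.2, 0.5]
opening: 0.0202
finger_force: 0.4
```

move_arm(increments=[0,0,1.4,1.0,-0.04,0,2,0,0,2.6,1.8,-0.05,0,2,0,0,3.0,2.48,-0.04,0,2,0,0,3.4,2.98,-0.03,0,2,0,0,3.4,2.98,-0.03,0,2])

```text
time_s: 12.9
ee_pos: [0.4726, 0.2011, 0.076]
ee_rot: [[0.105, 0.994, 0.0], [0.994, -0.105, 0.001], [0.001, 0.0, -1.0]]
wrist_force: [0.1, 0.6, -0.2]
opening: 0.0199
finger_force: 0.0
```

move_arm(increments=[0,0,0,-2,0,0,2,0,0,0,-4,0,0,2,0,0,0,-4,0,-3.5,2,0,0,0,-4,0,-7,2,0,0,0,-4,0,-10.4,2])

```text
time_s: 13.4
ee_pos: [0.4683, 0.1595, 0.181]
ee_rot: [[0.108, 0.994, -0.001], [0.994, -0.108, -0.0], [-0.0, -0.001, -1.0]]
wrist_force: [1.1, -0.8, -0.6]
opening: 0.0198
finger_force: 0.0
```

Run:
```python
from h import *
from plan import *
s=r.get_state();print(s['time_s'],s['ee_pos'],s['wrist_force'],s['ee_rot'].round(3)[:,0])
im,c,V=snap('wrist','w7.png')
push((.466,.160,.18,84),[(.576,-.082),(.568,.01),(.525,.1),(.507,.15),(.509,.196)],h0=92,h1=84)
```

```text
13.4 [0.46826035 0.15952589 0.1809996 ] [ 1.06115885 -0.83253089 -0.57499924] [ 0.108  0.994 -0.   ]
APPROACH
[0.0, 0.0, -1.1, -3.84, 2.0, 0.71, 2.0, 0.0, 0.0, -2.3, -7.69, 4.01, 1.43, 2.0, 0.0, 0.0, -3.4, -11.53, 6.01, 2.14, 2.0, 0.0, 0.0, -4.6, -15.37, 8.02, 2.86, 2.0, 0.0, 0.0, -5.7, -19.21, 10.02, 3.57, 2.0]
   -> [ 5.4600e-01 -4.2000e-02  1.4400e-01  8.9714e+01]
[0.0, 0.0, -1.1, -4.02, 1.61, 0.71, 2.0, 0.0, 0.0, -2.3, -8.05, 3.22, 1.43, 2.0, 0.0, 0.0, -2.3, -8.05, 3.22, 4.13, 2.0, 0.0, 0.0, -2.3, -8.05, 3.22, 6.83, 2.0]
   -> [ 5.77e-01 -1.22e-01  7.60e-02  9.20e+01]
PUSH 34
[0.0, 0.0, -0.0, 0.9, 0.0, -0.0, 2.0, 0.0, 0.0, -0.0, 1.5, 0.0, -0.0, 2.0, 0.0, 0.0, -0.0, 1.8, -0.0, -0.0, 2.0, 0.0, 0.0, 0.6, 2.77, -0.02, -0.0, 2.0, 0.0, 0.0, 0.7, 3.75, -0.01, -0.0, 2.0]
   -> [0.576, -0.085, 0.076, 91.298]
[0.0, 0.0, -0.3, 0.98, 0.01, -0.0, 2.0, 0.0, 0.0, -1.1, 1.97, 0.03, -0.0, 2.0, 0.0, 0.0, -2.3, 2.95, 0.05, -0.0, 2.0, 0.0, 0.0, -4.0, 3.92, 0.06, -0.0, 2.0, 0.0, 0.0, -6.1, 4.9, 0.06, -0.0, 2.0]
   -> [0.575, -0.036, 0.076, 97.437]
[0.0, 0.0, -2.7, 0.97, 0.08, -0.0, 2.0, 0.0, 0.0, -5.
[... 571 characters left out ...]
, 0.0, 0.0, 6.3, 4.96, -0.09, -0.0, 2.0]
   -> [0.524, 0.099, 0.076, 112.771]
[0.0, 0.0, 3.7, 0.98, -0.11, -0.0, 2.0, 0.0, 0.0, 8.4, 1.96, -0.19, -0.0, 2.0, 0.0, 0.0, 14.2, 2.95, -0.23, -0.0, 2.0, 0.0, 0.0, 20.2, 3.93, -0.16, -0.0, 2.0, 0.0, 0.0, 24.7, 4.89, 0.05, -0.0, 2.0]
   -> [0.506, 0.145, 0.076, 88.068]
[0.0, 0.0, 2.9, 0.98, -0.08, -0.0, 2.0, 0.0, 0.0, 4.2, 1.96, -0.07, -0.0, 2.0, 0.0, 0.0, 4.3, 2.43, -0.04, -0.0, 2.0, 0.0, 0.0, 4.1, 2.93, 0.0, -0.0, 2.0]
   -> [0.507, 0.174, 0.076, 84.0]
RETREAT
[0.0, 0.0, -0.0, -4.0, 0.0, -0.0, 2.0, 0.0, 0.0, -0.0, -4.0, 0.0, -3.47, 2.0, 0.0, 0.0, -0.0, -4.0, 0.0, -6.93, 2.0, 0.0, 0.0, -0.0, -4.0, 0.0, -10.4, 2.0]
   -> [ 0.502  0.134  0.18  84.   ]
```

View pics/w7.png

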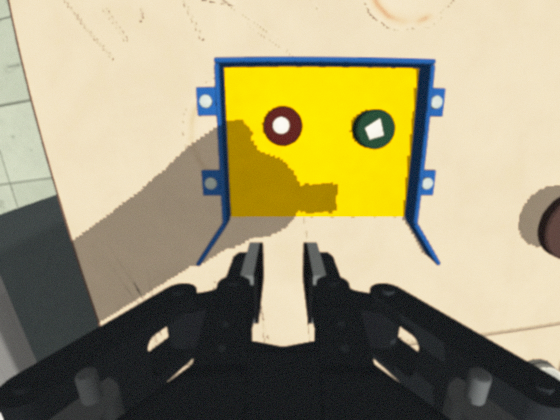

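Red at (283,126) and green at (373,129) both lie flat, well inside the mat. Last is olive.

move_arm(increments=[0,0,-1.1,-3.84,2.0,0.71,2,0,0,-2.3,-7.69,4.01,1.43,2,0,0,-3.4,-11.53,6.01,2.14,2,0,0,-4.6,-15.37,8.02,2.86,2,0,0,-5.7,-19.21,10.02,3.57,2])

```text
time_s: 13.95
ee_pos: [0.5479, -0.0435, 0.1438]
ee_rot: [[0.007, 1.0, 0.0], [1.0, -0.007, -0.0], [-0.0, 0.0, -1.0]]
wrist_force: [0.6, 1.2, -0.6]
opening: 0.02
finger_force: 0.0
```

move_arm(increments=[0,0,-1.1,-4.02,1.55,0.71,2,0,0,-2.3,-8.05,3.07,1.43,2,0,0,-2.3,-8.05,3.07,1.43,2,0,0,-2.3,-8.05,3.07,1.43,2,0,0,-2.3,-8.05,3.07,4.13,2])

```text
time_s: 14.45
ee_pos: [0.5808, -0.1209, 0.1064]
ee_rot: [[-0.034, 0.999, 0.009], [0.999, 0.034, 0.0], [-0.0, 0.009, -1.0]]
wrist_force: [1.0, -0.2, 0.0]
opening: 0.0201
finger_force: 0.0
```

move_arm(increments=[0,0,0,0,0,1.5,2,0,0,0,0,0,2.7,2,0,0,0,0,0,2.7,2,0,0,0,0,0,2.7,2])

```text
time_s: 14.85
ee_pos: [0.5778, -0.1216, 0.0762]
ee_rot: [[-0.034, 0.999, -0.0], [0.999, 0.034, 0.0], [0.0, -0.0, -1.0]]
wrist_force: [0.4, -0.2, -0.9]
opening: 0.0197
finger_force: 0.0
```

move_arm(increments=[0,0,0,0.9,0,0,2,0,0,0,1.5,0,0,2,0,0,0,1.8,0,0,2,0,0,0.6,2.77,-0.02,0,2,0,0,0.7,3.75,-0.01,0,2])

```text
time_s: 15.35
ee_pos: [0.5765, -0.0843, 0.0763]
ee_rot: [[-0.02, 1.0, 0.001], [1.0, 0.02, -0.0], [-0.0, 0.001, -1.0]]
wrist_force: [0.1, 0.3, -0.5]
opening: 0.02
finger_force: 0.4
```

move_arm(increments=[0,0,-0.3,0.98,0.01,0,2,0,0,-1.1,1.97,0.03,0,2,0,0,-2.3,2.95,0.05,0,2,0,0,-4.0,3.92,0.06,0,2,0,0,-6.1,4.9,0.06,0,2])

```text
time_s: 15.85
ee_pos: [0.576, -0.0349, 0.076]
ee_rot: [[-0.13, 0.992, 0.0], [0.992, 0.13, -0.0], [-0.0, 0.0, -1.0]]
wrist_force: [-0.5, -0.9, 0.8]
opening: 0.0196
finger_force: 0.5
```

Run:
```python
from h import *
s=r.get_state();print(s['time_s'],s['ee_pos'],s['wrist_force'],s['opening'])
im,c,V=snap('wrist','w8.png')
h=cv2.cvtColor(im,cv2.COLOR_RGB2HSV)[150:300,200:360]; m=(h[...,0]>15)&(h[...,0]<35)&(h[...,1]>110)&(h[...,2]<130)
ys,xs=np.nonzero(m);print(len(xs),xs.mean()+200,ys.mean()+150,xs.min()+200,xs.max()+200,ys.min()+150)
```

```text
15.85 [ 0.57604653 -0.03485771  0.07604134] [-0.4764172  -0.89892617  0.81271893] 0.019639585773426903
909 283.2926292629263 221.7931793179318 253 313 190
```

move_arm(increments=[0,0,-2.7,0.97,0.08,0,2,0,0,-5.8,1.93,0.13,0,2,0,0,-9.4,2.9,0.14,0,2,0,0,-12.6,3.86,0.08,0,2,0,0,-15.3,4.81,-0.05,0,2])

```text
time_s: 16.4
ee_pos: [0.5693, 0.0129, 0.0759]
ee_rot: [[-0.388, 0.922, -0.0], [0.922, 0.388, 0.0], [0.0, 0.0, -1.0]]
wrist_force: [0.3, -0.2, 0.5]
opening: 0.0202
finger_force: 0.3
```

move_arm(increments=[0,0,-2.2,0.96,0.07,0,2,0,0,-4.0,1.93,0.08,0,2,0,0,-5.2,2.91,0.05,0,2,0,0,-6.0,3.88,-0.02,0,2,0,0,-6.3,4.86,-0.11,0,2])

```text
time_s: 16.9
ee_pos: [0.5492, 0.0572, 0.0759]
ee_rot: [[-0.483, 0.875, -0.0], [0.875, 0.483, 0.0], [0.0, -0.0, -1.0]]
wrist_force: [0.4, -1.6, 0.2]
opening: 0.0197
finger_force: 0.2
```

move_arm(increments=[0,0,0.1,0.99,0,0,2,0,0,0.7,1.98,-0.02,0,2,0,0,1.8,2.97,-0.04,0,2,0,0,3.6,3.96,-0.07,0,2,0,0,6.3,4.96,-0.09,0,2])

```text
time_s: 17.4
ee_pos: [0.5244, 0.1001, 0.0759]
ee_rot: [[-0.382, 0.924, -0.0], [0.924, 0.382, -0.0], [0.0, -0.0, -1.0]]
wrist_force: [0.2, 0.7, 0.1]
opening: 0.0202
finger_force: 0.2
```

move_arm(increments=[0,0,3.7,0.98,-0.11,0,2,0,0,8.4,1.96,-0.19,0,2,0,0,14.2,2.95,-0.23,0,2,0,0,20.2,3.93,-0.16,0,2,0,0,24.7,4.89,0.05,0,2])

```text
time_s: 17.9
ee_pos: [0.5059, 0.1454, 0.076]
ee_rot: [[0.041, 0.999, -0.0], [0.999, -0.041, -0.0], [-0.0, -0.0, -1.0]]
wrist_force: [-0.5, -0.2, -0.5]
opening: 0.0201
finger_force: 0.2
```

move_arm(increments=[0,0,2.9,0.98,-0.08,0,2,0,0,4.2,1.8,-0.07,0,2,0,0,4.3,2.43,-0.04,0,2,0,0,4.1,2.93,0,0,2,0,0,4.1,2.93,0,0,2])

```text
time_s: 18.4
ee_pos: [0.5076, 0.1751, 0.076]
ee_rot: [[0.107, 0.994, 0.0], [0.994, -0.107, 0.001], [0.001, 0.0, -1.0]]
wrist_force: [0.4, -0.2, 0.0]
opening: 0.0202
finger_force: 0.0
```

move_arm(increments=[0,0,0,-2,0,0,2,0,0,0,-4,0,0,2,0,0,0,-4,0,-3.5,2,0,0,0,-4,0,-7,2,0,0,0,-4,0,-10.4,2])

```text
time_s: 18.9
ee_pos: [0.5033, 0.1333, 0.181]
ee_rot: [[0.11, 0.994, -0.001], [0.994, -0.11, -0.0], [-0.0, -0.001, -1.0]]
wrist_force: [0.6, 0.1, 0.1]
opening: 0.0196
finger_force: 0.0
```

move_arm(increments=[0,0,0,-3,0,-3,2,0,0,0,-5,0,-5,2,0,0,0,-5,0,-5,2,0,0,0,-5,0,-5,2])

```text
time_s: 19.3
ee_pos: [0.498, 0.0841, 0.2301]
ee_rot: [[0.11, 0.994, 0.0], [0.994, -0.11, 0.0], [0.0, 0.0, -1.0]]
wrist_force: [-0.4, -0.7, -0.4]
opening: 0.0202
finger_force: 0.0
```

Run:
```python
from h import *
s=r.get_state();print(s['time_s'],s['ee_pos'],s['wrist_force'],s['qd'].round(2))
a,_,_=snap('wrist','w9.png'); b,_,_=snap('side','d9.png')
b=cv2.resize(b[170:330,200:370],None,fx=2.6,fy=2.6,interpolation=cv2.INTER_CUBIC);a=a[:,:350]
cv2.imwrite('pics/f.png',np.hstack([a[:416],b[:416]])[:,:,::-1])
```

```text
19.3 [0.49799176 0.08408451 0.23007372] [-0.39357702 -0.67147395 -0.35753309] [-1.34  1.58 -1.29  1.27 -0.5   0.01  0.14]
```

View pics/f.png

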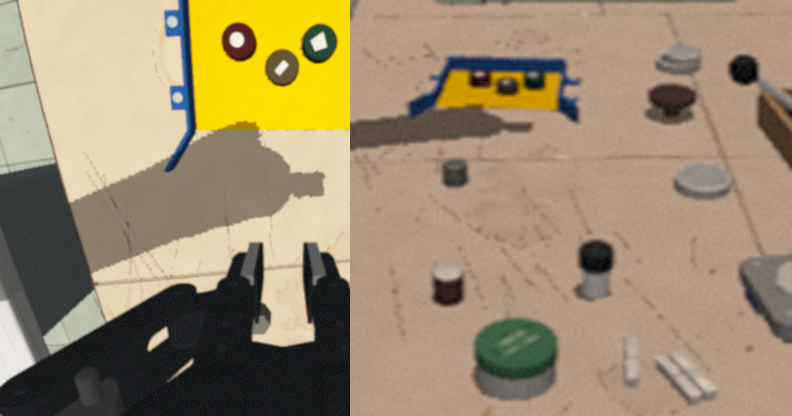

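All three specimens lie flat and wholly on the mat, at red (239,41), olive (282,68) and green (319,43). The hex slug and other bystanders haven't moved, and the arm is clear of everything.

```bash
python3 -c "
from plant import r
print(r.sign_off())"
```

```text
the job is handed in; nothing more can be done
None
```

All three specimens were swept into the pen, where they lie flat and wholly on the yellow mat; the hex slug and other bystanders were left where they stood, and the job was handed in at about 19 s.

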